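# Nest the sauce cups and thread the tongs out of the tool well

### The job

Two steel sauce cups were left on the end lips of the tool well, in the way of the tongs lying inside. Nest the vessels in size order first: stand the medium cup in the white bowl, then the small cup in the medium cup. Then take the tongs, which are longer than the well's opening, tilt them so that one end comes out first, draw them out diagonally, and finish still gripping them roughly level over the well, clear of it by at least 10 cm; leave the brush, cap, drip tray, jar and spatula where they lie.

Things in the scene. Friction and masses are not known exactly. Their poses are not given: they have to be found in the camera images.
- well: fixed stainless tool well, 360 mm (its x) x 150 mm (its y) x 68 mm tall; origin at the centre of its underside, z up. Inside 350 x 140 mm, black floor 4 mm up. A flat lip covers each end (undersides 65 mm, tops 68 mm up, 75 mm deep along x), leaving a top opening only 210 mm long (x from -105 to +105 mm). A loose cup stands on each lip at the start
- well_edge_a (a point): middle of the edge of the lip on the well's -x end, at its top surface
- well_edge_b (a point): middle of the edge of the lip on the well's +x end, at its top surface
- tongs: stainless tongs locked shut, rigid, 260 mm long (its x), 28 mm wide, 22 mm tall (24 at the jaws), about 160 g, on the well's floor roughly along its length, both ends under the lips. Origin mid-underside, +x to the jaws, z up. Arms have flat parallel sides from x -115 to +65 mm; grip across them at the middle (balance within 15 mm of it)
- tongs_end_a (a point): hinge end of the tongs, 130 mm from the origin along -x, 11 mm above the underside
- tongs_end_b (a point): jaw end of the tongs, 130 mm from the origin along +x, 11 mm above the underside
- bowl: loose white ceramic bowl, largest of the three vessels: 132 mm wide at the rim, 90 mm at the foot, 45 mm tall, wall 4 mm, inner floor flat, 82 mm across, 5 mm above its underside; 320 g; origin at the centre of the underside, z up; on the shelf left of the well
- cup_medium: medium steel sauce cup: 62 mm wide at the rim, 54 mm at the foot, 50 mm tall, wall 3 mm, inner floor 4 mm above its underside; 70 g; origin at the centre of the underside, z up; stands on one of the well's two lips, either one
- cup_small: small steel sauce cup, narrower but taller: 42 mm wide at the rim, 36 mm at the foot, 65 mm tall, wall 3 mm; 50 g; origin at the centre of the underside, z up; stands on the other lip. Nested in the medium cup in the bowl, its rim stands 19 mm above the medium cup's rim
- brush: red silicone basting brush, steel handle, 265 mm long, lying right of the well; bystander, origin on its handle line's underside
- cap: green plastic spray-bottle cap, 30 mm wide, 30 mm tall; bystander, origin at its underside's centre
- drip_tray: shallow aluminium drip tray, 120 x 170 x 22 mm; bystander, origin at its underside's centre
- jar: closed jar, 56 mm wide, 90 mm tall; bystander, origin at its underside's centre
- scraper: flat grill spatula, 260 mm long, lying at the far left; bystander, origin on its handle line's underside

How it is judged (in metres and radians):
On the way, in this order (a step that is already met when the one before it is completed fails the run):
1. the medium cup stands in the bowl, released (horizontal distance between cup_medium and bowl below 0.022 m and z of cup_medium in the frame of bowl below 0.012 m and angle between cup_medium's own z axis and vertical below 0.15 rad and angle between bowl's own z axis and vertical below 0.1 rad and height (world z) of bowl below 0.01 m and linear speed of cup_medium below 0.03 m/s and contact force between the fingers and cup_medium below 0.2 N), for 0.2 s.
2. the small cup stands in the medium cup, in the bowl, released (horizontal distance between cup_medium and bowl below 0.022 m and z of cup_medium in the frame of bowl below 0.012 m and angle between cup_medium's own z axis and vertical below 0.15 rad and angle between bowl's own z axis and vertical below 0.1 rad and height (world z) of bowl below 0.01 m and linear speed of each of cup_medium, cup_small below 0.03 m/s and horizontal distance between cup_small and cup_medium below 0.011 m and z of cup_small in the frame of cup_medium below 0.011 m and angle between cup_small's own z axis and vertical below 0.2 rad and contact force between the fingers and cup_small below 0.2 N), for 0.2 s.
3. the tongs pass diagonally through the opening: one end out above the lips, the other still down inside the well (horizontal distance between tongs and well below 0.12 m and ((z of tongs_end_a in the frame of well above 0.08 m and z of tongs_end_b in the frame of well below 0.06 m) or (z of tongs_end_b in the frame of well above 0.08 m and z of tongs_end_a in the frame of well below 0.06 m)) and contact force between the fingers and tongs above 1 N), for 0.1 s.
At the end, for the whole second after the job is handed in: Small cup upright in medium cup, medium cup upright in bowl, bowl on the shelf, all at rest; tongs gripped, still, within 20 degrees of level, middle within 130 mm of the well's middle (plan), both ends 80 mm or more above the lips, touching only the fingers (horizontal distance between cup_medium and bowl below 0.022 m and z of cup_medium in the frame of bowl below 0.012 m and angle between cup_medium's own z axis and vertical below 0.15 rad and angle between bowl's own z axis and vertical below 0.1 rad and height (world z) of bowl below 0.01 m and linear speed of each of cup_medium, cup_small, tongs below 0.03 m/s and horizontal distance between cup_small and cup_medium below 0.011 m and z of cup_small in the frame of cup_medium below 0.011 m and angle between cup_small's own z axis and vertical below 0.2 rad and z of each of tongs_end_a, tongs_end_b in the frame of well above 0.15 m and angle between tongs's own z axis and vertical below 0.35 rad and horizontal distance between tongs and well below 0.13 m and contact force between the fingers and tongs above 1 N and contact force between tongs and well below 0.05 N); the arm keeps its last pose, push and grip.
It fails at once if a bystander is moved by more than 30 mm (distance of any of brush, cap, drip_tray, jar, scraper from where it was at the start of the episode above 0.03 m).
It also fails if it takes over 69 s, if anything falls off the work surface, if the arm or the gripper's body presses on something with over 40 N, if the wrist force passes 120 N, or if a joint passes its speed limit or range.

### The arm

A 6-joint arm with a two-finger parallel gripper is mounted at the origin on the work surface. World frame = base frame: x ahead of the robot, y to its left, z up, the work surface at z = 0. Lengths are in mm, angles in degrees, forces in N, time in s.
With the tool pointing down it reaches from about 325 to 850 mm from the base axis. Payload 15.5 kg.
Tool frame: the origin (TCP) lies midway between the tips of the shut fingers; the grasp point (between the pads) lies 19 mm behind it; z points along the fingers, y is the line along which they close (so a half turn about z gives the same grasp; the last joint's range is limited). The gripper opens to 91 mm and grips with 3 to 60 N. Pads are 32 mm wide; open, the fingers measure 118 mm over their backs; the gripper's body (76 mm by 178 mm) begins 60 mm behind the grasp point.
Start: joints at [60.075, 28.281, 77.091, -0, 74.628, -5.472], TCP at [258.721, 568.938, 213.915] pointing down, gripper open.
Joint ranges: [-166.48, 166.48], [-47.26, 123.95], [12.59, 153.08], [-70.14, 250.14], [6.76, 159.57], [-176.63, 176.63]. Speed limits (degrees/s): [108.29, 108.29, 147.25, 172.46, 172.46, 172.46].

### API

Orientations are given as a 3x3 rotation matrix whose columns are the frame's x, y, z axes.
In Python, from workcell import manip gives the robot as it stands.
- The arm moves only by the shell command python3 nudge.py, which reads ROWS from standard input. ROWS is 1 to 5 rows, one to a line, with the numbers parted by commas; each row has 5 numbers: dx, dy, dz in units of 100 mm, then a turn about the tool's z in units of 2 degrees, then the finger opening in mm; each row is the pose to reach, as a shift and turn from the pose commanded when the command began, along the tool's axes at that moment; what a row does not reach only later rows make up. A row lasts 1/8 s, in which the tool goes at most 62.5 mm and 10.7 degrees, less where a joint would pass 70% of its speed; a pose out of reach is approached as far as the arm can. The fingers move at their own pace and stop on an object; the grip force is fixed at half the most. Time passes only in rows, so rows that do not move let the fingers close. It prints the time, the measured TCP pose, the force, the opening and the grip force at its end. Input that does not fit is refused with a message, and nothing moves.
- manip.state(): the state, without advancing time (a new reading comes with each control period).
- manip.read_camera(name): name is "side" or "top" or "wrist"; returns the picture (480x640x3 uint8, red, green, blue); there is no depth.
- manip.camera_info(name): a dict with "fx", "fy", "cx", "cy" (pixels), "R" (3x3) and "t" (3): a world point X has camera coordinates R X + t; the wrist camera has in their place "mount" (4x4, takes a point from camera to tool coordinates, whose origin is the TCP and whose axes are the flange's). Camera axes: x right, y down, z forward; pixel columns grow to the right and rows downward; lengths in mm; the calibration is good to about 2 mm. A picture is of the moment at which its call begins: read the wrist's pose just before it. camera_info takes no time and is no camera call.
- manip.finish_job(): hands the job in; it is judged then, once.
The state is a dict: "time_s": time; "qpos": joint angles; "joint_vel": joint speeds; "effort": joint torques, N m; "eef_pos": TCP position; "orientation": TCP orientation; "force": force on the tool from outside, world axes, zero at the start; "torque": the same for the moment, N m; "finger_gap": finger opening in mm; "finger_force": force on a finger pad.
Only numpy, scipy, OpenCV 4.12 (cv2) and the standard library are available. Lean on these libraries where they do the work, as an engineer would, in place of code of your own. Each camera call takes 0.05 s, during which the arm holds its last target. There are 200 camera calls.

## Working session

There is one attempt and no reset: what is moved stays moved. The work goes in short steps, Python scripts to look and compute and a shell command to move; the robot and the scene stay as the last step left them, time stands still between calls to the robot, and variables do not carry over. Pictures are saved under pics/ and viewed, at most 13 in all, crops included, and the job is handed in when it is done.

```bash
ls; mkdir -p pics
python3 - <<'E'
from workcell import manip
import cv2
for n in("top","side"):
    cv2.imwrite(f"pics/{n}0.png",manip.read_camera(n)[:,:,::-1]); print(n,manip.camera_info(n))
print(manip.camera_info("wrist")); s=manip.state(); print(s)
E
```

```text
nudge.py
pics
workcell.py
top {'fx': 505.5982042841045, 'fy': 505.5982042841045, 'cx': 313.5765316381652, 'cy': 242.98795588273768, 'R': array([[-0.08400178, -0.99644766, -0.00598027],
       [-0.97598927,  0.08348454, -0.20118466],
       [ 0.20096924, -0.01106319, -0.97953508]]), 't': array([  68.91451456,  571.06526143, 1237.94447991])}
side {'fx': 442.28889365233533, 'fy': 442.28889365233533, 'cx': 319.16020475354867, 'cy': 239.59940677091498, 'R': array([[ 0.70786013, -0.70635184, -0.00106062],
       [-0.4924292 , -0.49240307, -0.71767172],
       [ 0.50640649,  0.50853347, -0.69638077]]), 't': array([-379.44117044,  331.48340054,  838.88282464])}
{'fx': 334.42481880573035, 'fy': 334.42481880573035, 'cx': 320.5901748033459, 'cy': 242.0659268151103, 'mount': array([[-3.21646650e-04, -9.66634258e-01, -2.56160317e-01,
         7.26551688e+01],
       [ 9.99999948e-01, -3.01461690e-04, -1.18064485e-04,
        -3.37585504e-02],
       [ 3.69026537e-05, -2.56160341e-01,  9.66634304e-01,
        -1.69897613e+02],
       [ 0
[... 181 characters left out ...]
   7.46272938e+01, -5.47045892e+00]), 'joint_vel': array([-0.00598554, -0.07553911, -0.11848452, -0.05315206, -0.03317104,
       -0.05541775]), 'effort': array([-6.60921633e-04, -8.80252576e+01, -3.82548594e+01,  7.08668400e-02,
        4.82896494e-02, -9.13203235e-05]), 'eef_pos': array([258.54168193, 568.63612341, 213.42479288]), 'orientation': array([[-9.10295854e-01,  4.13957964e-01, -5.11686156e-04],
       [ 4.13958272e-01,  9.10295392e-01, -9.20754385e-04],
       [ 8.46319392e-05, -1.04997562e-03, -9.99999445e-01]]), 'force': array([-0.23441244,  0.4440252 ,  0.60074456]), 'torque': array([ 0.01757847, -0.05128623,  0.03918207]), 'finger_force': 0.0, 'finger_gap': 90.99629527106731}
```
View pics/top0.png

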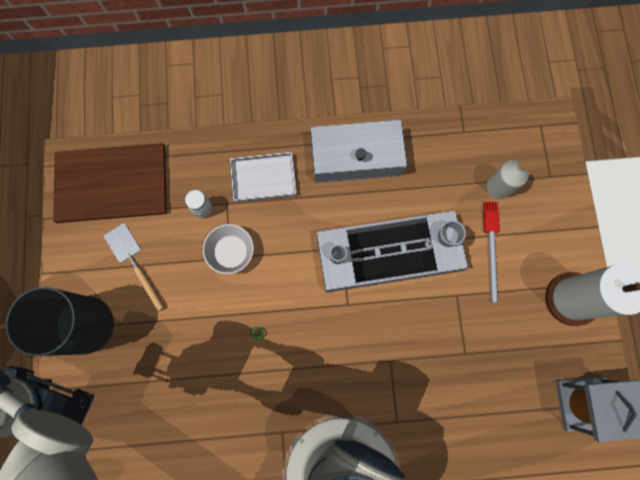

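View pics/side0.png

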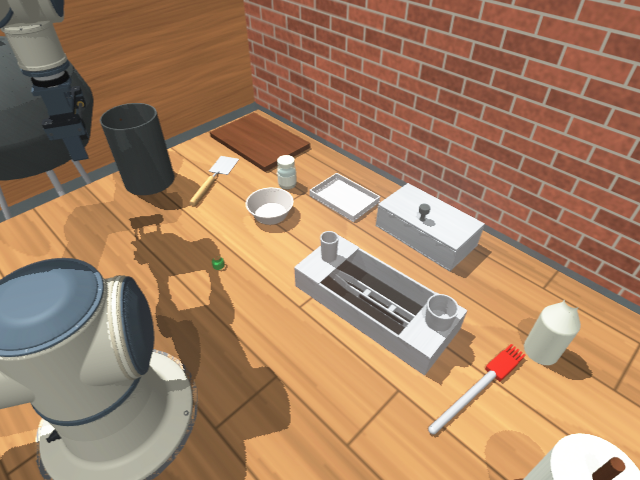

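The top view shows the bowl at about (229,249), the small cup on the left lip (339,252) and the medium cup on the right lip (453,233). The tongs lie along the well from about (345,255) to (430,243). The side view agrees with this. Next I'll write helpers and fit contours.

Create h.py:
```python
import numpy as np, cv2
from workcell import manip
def cam(n,st=None):
    c=manip.camera_info(n); K=np.array([[c['fx'],0,c['cx']],[0,c['fy'],c['cy']],[0,0,1]])
    if 'mount' in c:
        T=np.eye(4);T[:3,:3]=st['orientation'];T[:3,3]=st['eef_pos']; M=T@c['mount']
        R=M[:3,:3].T; t=-R@M[:3,3]
    else: R,t=c['R'],c['t']
    return K,np.array(R),np.array(t)
def ray(C,uv,z):
    K,R,t=C; o=-R.T@t; uv=np.atleast_2d(np.array(uv,float))
    d=(R.T@np.linalg.inv(K)@np.c_[uv,np.ones(len(uv))].T).T
    return o+d*((z-o[2])/d[:,2])[:,None]
def proj(C,X):
    K,R,t=C; p=(K@(R@np.atleast_2d(X).T+t[:,None])).T; return p[:,:2]/p[:,2:]
def tool(target):
    s=manip.state(); d=s['orientation'].T@(np.array(target)-s['eef_pos'])
    print('t',round(s['time_s'],2),'tcp',s['eef_pos'].round(1),'dxyz',d.round(1)); return d
```

Run:
```python
from h import *
im=cv2.imread('pics/top0.png'); C=cam('top')
hsv=cv2.cvtColor(im,cv2.COLOR_BGR2HSV)
m=((hsv[...,1]<70)&(hsv[...,2]>60)).astype('uint8')*255
for c in cv2.findContours(m,cv2.RETR_EXTERNAL,cv2.CHAIN_APPROX_NONE)[0]:
    x,y,w,h=cv2.boundingRect(c)
    if 180<x<480 and 190<y<300 and w*h>300:
        if w<80:
            e=cv2.fitEllipse(c); print('ell',e, ray(C,e[0],45).round(1))
        else: r=cv2.minAreaRect(c); print('rect',r,ray(C,cv2.boxPoints(r),68).round(1).tolist())
dk=(hsv[...,2]<45).astype('uint8')*255
for c in cv2.findContours(dk,cv2.RETR_EXTERNAL,cv2.CHAIN_APPROX_NONE)[0]:
    x,y,w,h=cv2.boundingRect(c)
    if 300<x<480 and 190<y<300 and w*h>300: print('dark',x,y,w,h)
print('med',ray(C,(453,232),118),'small',ray(C,(338,251),133))
print('well corners68',ray(C,[(318,232),(460,212),(467,268),(327,291)],68).round(0).tolist())
cv2.imwrite('pics/c1.png',cv2.resize(im[190:305,190:480],None,fx=2.75,fy=2.75,interpolation=cv2.INTER_CUBIC))
```

```text
ell ((227.72991943359375, 248.53781127929688), (49.21467590332031, 51.22346496582031), 65.62523651123047) [[581.9 242.7  45. ]]
rect ((393.36712646484375, 250.063720703125), (61.2060432434082, 148.06866455078125), 81.06940460205078) [[602.8, 13.1, 68.0], [631.1, -367.5, 68.0], [473.1, -368.8, 68.0], [446.6, 2.6, 68.0]]
dark 353 249 83 33
dark 348 222 82 29
med [[ 560.8612485  -321.61176575  118.        ]] small [[534.91165763 -35.6600896  133.        ]]
well corners68 [[600.0, 7.0, 68.0], [622.0, -362.0, 68.0], [476.0, -358.0, 68.0], [448.0, -3.0, 68.0]]
```

View pics/c1.png

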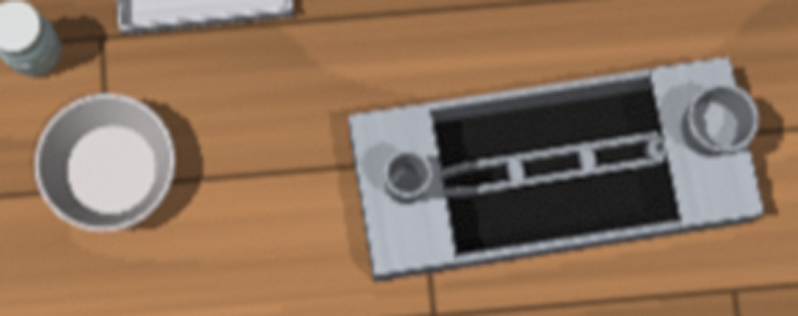

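The crop shows rim centres in full-image pixels: bowl (228,248.5), small cup (338.4,253.3), medium cup (453.3,232.5). The tongs run from under the left lip to a visible end near (430,245).

Run:
```python
from h import *
C=cam('top');S=cam('side')
print('med',ray(C,(453.3,232.5),118).round(1),ray(S,(441.5,307),118).round(1))
print('small',ray(C,(338.4,253.3),133).round(1),ray(S,(329.5,237.5),133).round(1))
print('bowl',ray(C,(228,248.5),45).round(1),ray(S,(270,205.5),45).round(1))
tool((553,-320,230));
```

```text
med [[ 559.6 -322.2  118. ]] [[ 554.5 -323.5  118. ]]
small [[529.2 -36.1 133. ]] [[529.  -40.1 133. ]]
bowl [[581.9 242.   45. ]] [[571.3 226.   45. ]]
t 0.1 tcp [258.5 568.6 213.4] dxyz [-635.9 -687.   -15.9]
```

Units first: shifts go in units of 100 mm and turns go in units of 2 degrees. So -225 mm is -2.25, -210 mm is -2.1.

```bash
echo '-0.42,-0.45,0,0,91
-0.84,-0.9,0,0,91
-1.26,-1.35,0,0,91
-1.68,-1.8,0,0,91
-2.1,-2.25,0,0,91' | python3 nudge.py; echo '-0.42,-0.45,0,0,91
-0.84,-0.9,0,0,91
-1.26,-1.35,0,0,91
-1.68,-1.8,0,0,91
-2.1,-2.25,0,0,91' | python3 nudge.py; python3 -c "
from h import *
tool((557,-322,230)); print(manip.state()['qpos'].round(1))"
```

```text
time_s: 0.72
eef_pos: [356.9, 275.4, 213.8]
orientation: [[-0.91, 0.414, 0.0], [0.414, 0.91, -0.0], [-0.0, -0.0, -1.0]]
force: [2.0, 1.2, -0.0]
finger_gap: 91.0
finger_force: 0.0
time_s: 1.35
eef_pos: [455.0, -16.6, 213.9]
orientation: [[-0.91, 0.414, 0.0], [0.414, 0.91, 0.0], [-0.0, 0.0, -1.0]]
force: [1.8, 0.7, 0.5]
finger_gap: 90.8
finger_force: 0.0
t 1.35 tcp [455.  -16.6 213.9] dxyz [-219.3 -235.7  -16.1]
[ -9.6  14.7 100.    0.   65.4 -75.2]
```

Converted, -210 mm is -2.1, -225 mm is -2.25.

```bash
echo '-0.42,-0.45,0,0,91
-0.84,-0.9,0,0,91
-1.26,-1.35,0,0,91
-1.68,-1.8,0,0,91
-2.1,-2.25,0,0,91' | python3 nudge.py; echo '-0.09,-0.11,0,0,91
-0.09,-0.11,0,0,91' | python3 nudge.py
python3 - <<'E'
from h import *
s=manip.state(); im=manip.read_camera('wrist')[:,:,::-1]; cv2.imwrite('pics/w1.png',im); np.save('s1.npy',s,allow_pickle=True)
C=cam('wrist',s); print(s['eef_pos'],proj(C,[[557,-322,118],[588,-322,118],[526,-322,118]]).round())
E
```

```text
time_s: 1.98
eef_pos: [553.0, -308.3, 213.6]
orientation: [[-0.91, 0.414, -0.0], [0.414, 0.91, 0.0], [0.0, 0.0, -1.0]]
force: [0.9, 0.9, 0.3]
finger_gap: 90.8
finger_force: 0.0
time_s: 2.22
eef_pos: [556.1, -320.2, 213.3]
orientation: [[-0.91, 0.415, -0.001], [0.415, 0.91, 0.001], [0.001, 0.0, -1.0]]
force: [-0.1, 0.5, 0.2]
finger_gap: 91.2
finger_force: 0.0
[ 556.07651499 -320.2035969   213.27225549] [[319. 247.]
 [334. 279.]
 [303. 213.]]
```

View pics/w1.png

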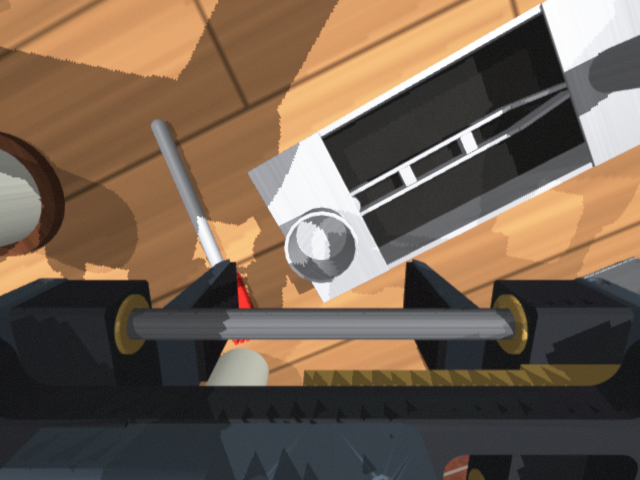

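The wrist view puts the cup rim centre at about (320,247), which matches the prediction of (319,247). I'm descending and gripping.

```bash
echo '-0.01,-0.01,0.5,0,91
-0.01,-0.01,0.95,0,91
-0.01,-0.01,1.21,0,91
-0.01,-0.01,1.21,0,91' | python3 nudge.py; echo '0,0,0,0,50
0,0,0,0,50
0,0,0,0,50
0,0,0,0,50' | python3 nudge.py; echo '0,0,-0.3,0,50
0,0,-0.9,0,50
0,0,-0.9,0,50' | python3 nudge.py; python3 -c "
from h import *
tool((580,242,180))"
```

```text
time_s: 2.78
eef_pos: [555.7, -319.0, 91.7]
orientation: [[-0.911, 0.413, -0.003], [0.413, 0.911, 0.002], [0.004, 0.001, -1.0]]
force: [-0.4, 0.3, 1.9]
finger_gap: 90.7
finger_force: 0.0
time_s: 3.28
eef_pos: [557.2, -321.5, 93.7]
orientation: [[-0.91, 0.414, 0.001], [0.414, 0.91, -0.001], [-0.001, -0.0, -1.0]]
force: [-1.9, 1.8, 7.8]
finger_gap: 59.5
finger_force: 30.0
time_s: 3.65
eef_pos: [559.0, -322.9, 187.7]
orientation: [[-0.91, 0.414, 0.007], [0.414, 0.91, -0.005], [-0.008, -0.002, -1.0]]
force: [0.0, -0.1, -2.2]
finger_gap: 59.6
finger_force: 30.0
t 3.65 tcp [ 559.  -322.9  187.7] dxyz [214.8 522.9   5.2]
```

```bash
echo '0.21,0.52,-0.05,0,50
0.42,1.04,-0.1,0,50
0.63,1.56,-0.1,0,50
0.84,2.08,-0.1,0,50
1.05,2.6,-0.1,0,50' | python3 nudge.py; echo '0.21,0.52,0,0,50
0.42,1.04,0,0,50
0.63,1.56,0,0,50
0.84,2,0,0,50
0.84,2,0,0,50' | python3 nudge.py
python3 - <<'E'
from h import *
s=manip.state(); im=manip.read_camera('wrist')[:,:,::-1]; cv2.imwrite('pics/w2.png',im)
C=cam('wrist',s)
P=np.array([[581.9+66*np.cos(a),242+66*np.sin(a),45] for a in np.linspace(0,2*np.pi,60)])
im=im.copy(); cv2.polylines(im,[proj(C,P).astype(int)],True,(0,0,255),1); cv2.imwrite('pics/w2o.png',im)
print(proj(C,[[581.9,242,45],[581.9,242,5]])); tool((581,242,180))
E
```

```text
time_s: 4.28
eef_pos: [568.5, -39.5, 192.4]
orientation: [[-0.91, 0.414, -0.001], [0.414, 0.91, 0.0], [0.001, -0.0, -1.0]]
force: [1.2, -0.0, -1.0]
finger_gap: 59.1
finger_force: 30.0
time_s: 4.9
eef_pos: [574.6, 178.6, 192.2]
orientation: [[-0.912, 0.411, -0.001], [0.411, 0.912, 0.0], [0.001, 0.0, -1.0]]
force: [0.1, 0.5, -1.4]
finger_gap: 59.5
finger_force: 30.0
[[384.13310024 211.14745551]
 [377.28464496 204.96142888]]
t 4.95 tcp [574.7 176.8 192.2] dxyz [21.1 62.  12.2]
```

View pics/w2o.png

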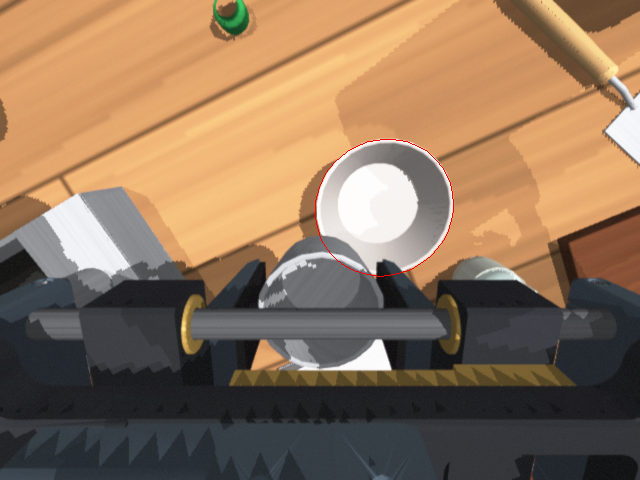

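The projected bowl rim overlays the image within about 2 mm. I'm placing the medium cup.

Converted, 31 mm is 0.31, 20 mm is 0.2.

```bash
echo '0.1,0.31,0,0,50
0.2,0.62,0,0,50
0.21,0.63,0,0,50
0.21,0.63,0.4,0,50
0.21,0.63,0.8,0,50' | python3 nudge.py; python3 -c "
from h import *
tool((581,242,32))"
```

```text
time_s: 5.58
eef_pos: [582.5, 240.0, 112.1]
orientation: [[-0.91, 0.415, 0.001], [0.415, 0.91, -0.0], [-0.001, 0.0, -1.0]]
force: [0.3, -0.4, -0.5]
finger_gap: 59.2
finger_force: 30.0
t 5.58 tcp [582.5 240.  112.1] dxyz [ 2.2  1.2 80.1]
```

```bash
echo '0.01,0,0.3,0,50
0.01,0,0.6,0,50
0.01,0,0.73,0,50
0.01,0,0.79,0,50
0.01,0,0.8,0,50' | python3 nudge.py; echo '0,0,0,0,68
0,0,0,0,70
0,0,0,0,70
0,0,0,0,70' | python3 nudge.py; echo '0,0,-0.2,0,70
0,0,-0.7,0,91
0,0,-1.3,0,91
0,0,-1.4,0,91' | python3 nudge.py;python3 -c "
from h import *
tool((529,-38,190))"
```

```text
time_s: 6.2
eef_pos: [581.8, 241.8, 33.4]
orientation: [[-0.91, 0.414, 0.001], [0.414, 0.91, 0.0], [-0.001, 0.0, -1.0]]
force: [-0.5, 0.4, -0.9]
finger_gap: 59.3
finger_force: 30.0
time_s: 6.7
eef_pos: [581.4, 242.1, 33.1]
orientation: [[-0.91, 0.414, 0.0], [0.414, 0.91, 0.0], [-0.0, 0.0, -1.0]]
force: [-0.7, -0.5, -0.1]
finger_gap: 70.3
finger_force: 0.0
time_s: 7.2
eef_pos: [583.3, 242.7, 177.2]
orientation: [[-0.91, 0.414, 0.006], [0.414, 0.91, 0.002], [-0.005, 0.004, -1.0]]
force: [0.4, 0.2, 0.2]
finger_gap: 91.0
finger_force: 0.0
t 7.2 tcp [583.3 242.7 177.2] dxyz [ -66.8 -278.   -13.7]
```

Now to the small cup, taking a wrist picture about 60 mm short of it. I'll check the bowl in the top image at the same time.

Converted, -208 mm is -2.08, -156 mm is -1.56.

```bash
echo '-0.12,-0.52,-0.08,0,91
-0.24,-1.04,-0.16,0,91
-0.36,-1.56,-0.16,0,91
-0.5,-2.08,-0.16,0,91
-0.5,-2.08,-0.16,0,91' | python3 nudge.py
python3 - <<'E'
from h import *
s=manip.state(); im=manip.read_camera('wrist')[:,:,::-1].copy()
C=cam('wrist',s)
th=np.linspace(0,2*np.pi,60)
P=np.array([[529+21*np.cos(a),-38+21*np.sin(a),133] for a in th])
cv2.polylines(im,[proj(C,P).astype(int)],True,(0,0,255),1)
tp=manip.read_camera('top')[:,:,::-1]; cv2.imwrite('pics/top1.png',tp)
z=cv2.resize(tp[200:300,180:280],(300,300),interpolation=cv2.INTER_CUBIC)
out=np.zeros((480,800,3),'uint8'); out[:, :500]=im[:, 140:]; out[:300,500:]=z; cv2.imwrite('pics/w3.png',out)
tool((529,-38,190))
E
```

```text
time_s: 7.82
eef_pos: [539.9, 29.0, 188.5]
orientation: [[-0.909, 0.417, -0.001], [0.417, 0.909, -0.0], [0.001, -0.001, -1.0]]
force: [-0.8, 1.5, 0.7]
finger_gap: 91.1
finger_force: 0.0
t 7.92 tcp [540.5  31.7 188.6] dxyz [-18.5 -68.2  -1.5]
```

View pics/w3.png

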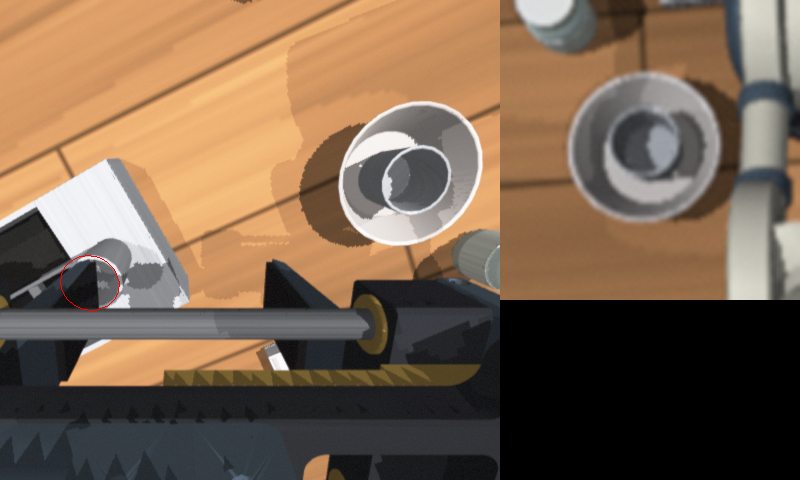

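The medium cup stands in the bowl near its centre, with its rim at wrist pixel (556,180). The predicted small cup circle fits.

```bash
python3 - <<'E'
from h import *
s=manip.state(); print(ray(cam('wrist',s),(556,180),55).round(1), ray(cam('top'),(228,247.7),55).round(1))
E
echo '-0.1,-0.4,0,0,91
-0.18,-0.68,0,0,91
-0.18,-0.68,0.3,0,91
-0.18,-0.68,0.6,0,91
-0.18,-0.68,0.69,0,91' | python3 nudge.py;echo '0,0,0.01,0,91
0,0,0.01,0,30
0,0,0.01,0,30
0,0,0.01,0,30
0,0,0.01,0,30' | python3 nudge.py
```

```text
[[582.8 244.   55. ]] [[581.9 240.3  55. ]]
time_s: 8.55
eef_pos: [528.3, -36.1, 118.3]
orientation: [[-0.911, 0.413, -0.003], [0.413, 0.911, 0.001], [0.003, -0.001, -1.0]]
force: [-0.9, -0.3, -0.3]
finger_gap: 91.1
finger_force: 0.0
time_s: 9.18
eef_pos: [529.1, -37.4, 119.2]
orientation: [[-0.91, 0.414, 0.0], [0.414, 0.91, -0.0], [-0.0, 0.0, -1.0]]
force: [0.2, -0.6, 0.5]
finger_gap: 53.8
finger_force: 0.0
```

Converted, 2 mm is 0.02, 1 mm is 0.01.

```bash
echo '0,0,0.01,0,30
0,0,0.02,0,30
0,0,0.02,0,30' | python3 nudge.py;echo '0,0,-0.3,0,30
0,0,-0.85,0,30
0,0,-0.9,0,30' | python3 nudge.py;python3 - <<'E'
from h import *
s=manip.state(); im=manip.read_camera('wrist')[:,:,::-1].copy()
C=cam('wrist',s); e=s['eef_pos']; 
P=np.array([[e[0]+21*np.cos(a),e[1]+21*np.sin(a),e[2]+15.5] for a in np.linspace(0,2*np.pi,60)])
cv2.polylines(im,[proj(C,P).astype(int)],True,(0,0,255),1)
cv2.imwrite('pics/w4.png',im[:400])
tool((582.3,242.3,200))
E
```

```text
time_s: 9.55
eef_pos: [529.7, -37.3, 117.6]
orientation: [[-0.91, 0.414, 0.002], [0.414, 0.91, -0.0], [-0.002, 0.001, -1.0]]
force: [-0.1, 1.5, 11.8]
finger_gap: 40.7
finger_force: 30.0
time_s: 9.93
eef_pos: [530.8, -37.6, 210.2]
orientation: [[-0.91, 0.414, 0.006], [0.414, 0.91, -0.001], [-0.006, 0.001, -1.0]]
force: [-0.1, 0.4, -1.1]
finger_gap: 40.3
finger_force: 30.0
t 9.97 tcp [530.  -37.5 208.9] dxyz [ 68.3 276.3   8.9]
```

View pics/w4.png

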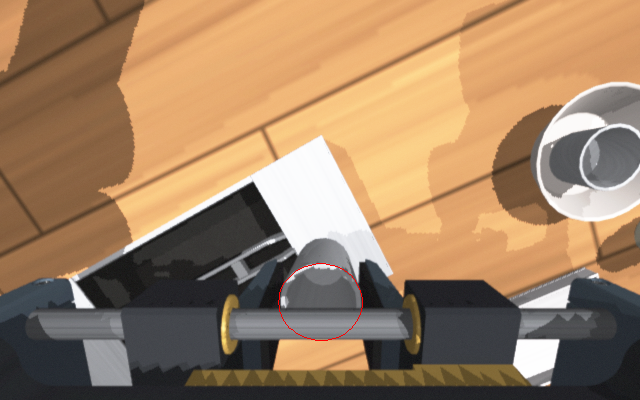

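The small cup is held upright and centred. I'm moving it over the bowl.

Converted, 65 mm is 0.65, 262 mm is 2.62.

```bash
echo '0.13,0.52,0,0,30
0.26,1.04,0,0,30
0.39,1.56,0,0,30
0.52,2.08,0,0,30
0.65,2.62,0,0,30' | python3 nudge.py;echo '0.03,0.14,0.2,0,30
0.03,0.14,0.7,0,30
0.03,0.14,0.8,0,30
0.03,0.14,0.8,0,30' | python3 nudge.py;python3 - <<'E'
from h import *
tool((582.3,242.3,60))
E
```

```text
time_s: 10.6
eef_pos: [577.8, 229.6, 205.3]
orientation: [[-0.91, 0.414, -0.002], [0.414, 0.91, -0.001], [0.001, -0.001, -1.0]]
force: [1.2, -0.7, -0.2]
finger_gap: 40.4
finger_force: 30.0
time_s: 11.1
eef_pos: [581.0, 241.3, 126.4]
orientation: [[-0.91, 0.415, -0.002], [0.415, 0.91, -0.001], [0.001, -0.001, -1.0]]
force: [0.2, -0.4, -0.4]
finger_gap: 40.6
finger_force: 30.0
t 11.1 tcp [581.  241.3 126.4] dxyz [-0.9  1.5 66.4]
```

Converted, 67 mm is 0.67, 65 mm is 0.65.

```bash
echo '-0.01,0.01,0.3,0,30
-0.01,0.01,0.5,0,30
-0.01,0.01,0.6,0,30
-0.01,0.01,0.65,0,30
-0.01,0.01,0.67,0,30' | python3 nudge.py;echo '0,0,0,0,30
0,0,0,0,60
0,0,0,0,60
0,0,0,0,60' | python3 nudge.py;echo '0,0,0,0,60
0,0,-0.2,0,60
0,0,-0.7,0,60
0,0,-1.3,0,60
0,0,-1.5,0,60' | python3 nudge.py
```

```text
time_s: 11.72
eef_pos: [583.1, 242.6, 60.6]
orientation: [[-0.91, 0.414, 0.001], [0.414, 0.91, 0.0], [-0.001, 0.001, -1.0]]
force: [0.1, -0.2, -0.6]
finger_gap: 40.5
finger_force: 30.0
time_s: 12.22
eef_pos: [582.7, 242.6, 60.1]
orientation: [[-0.91, 0.414, 0.0], [0.414, 0.91, 0.0], [-0.0, 0.0, -1.0]]
force: [-0.4, 0.4, -0.1]
finger_gap: 59.7
finger_force: 0.0
time_s: 12.85
eef_pos: [584.0, 243.0, 213.9]
orientation: [[-0.91, 0.414, 0.005], [0.414, 0.91, 0.002], [-0.004, 0.004, -1.0]]
force: [-0.4, -0.5, -0.2]
finger_gap: 59.5
finger_force: 0.0
```

Converted, -215 mm is -2.15, -165 mm is -1.65, 20 degrees is 10.

```bash
echo '-0.17,-0.55,0,5,60
-0.34,-1.1,0,10,60
-0.51,-1.65,0,15,60
-0.68,-2.15,0,20,60
-0.85,-2.65,0,25,60' | python3 nudge.py
python3 - <<'E'
from h import *
im=manip.read_camera('top')[:,:,::-1]; cv2.imwrite('pics/top2.png',im)
d=tool((536,-150,215)); s=manip.state(); print(s['orientation'].round(3).tolist(),s['qpos'].round(1))
E
```

```text
time_s: 13.48
eef_pos: [550.0, -35.5, 210.1]
orientation: [[-0.263, 0.965, 0.0], [0.965, 0.263, -0.0], [-0.0, 0.0, -1.0]]
force: [0.7, -0.2, 0.5]
finger_gap: 60.4
finger_force: 0.0
t 13.53 tcp [549.6 -40.8 210. ] dxyz [-102.3  -40.6   -4.7]
[[-0.251, 0.968, 0.0], [0.968, 0.251, -0.002], [-0.002, -0.001, -1.0]] [-10.4  22.6  87.9  -0.1  69.5 -24.9]
```

Converted, -102 mm is -1.02, -51 mm is -0.51, 10 degrees is 5.

```bash
echo '-0.51,-0.2,-0.05,5,60
-1.02,-0.4,-0.05,5,60
-1.02,-0.4,-0.05,5,60' | python3 nudge.py
python3 - <<'E'
from h import *
s=manip.state(); im=manip.read_camera('wrist')[:,:,::-1].copy(); cv2.imwrite('pics/w5.png',im)
np.savez('s5.npz',eef_pos=s['eef_pos'],orientation=s['orientation'])
top=cv2.imread('pics/top0.png')
out=np.zeros((600,800,3),'uint8'); out[:360]=cv2.resize(im[:330],(800,360)) if 0 else cv2.resize(im[:288],(800,360))
out[360:560]=cv2.resize(top[215:260,330:510],(800,200),interpolation=cv2.INTER_CUBIC)
cv2.imwrite('pics/v5.png',out); print(s['eef_pos'],s['orientation'].round(3).tolist())
E
```

```text
time_s: 13.9
eef_pos: [538.8, -146.1, 215.0]
orientation: [[-0.093, 0.996, 0.0], [0.996, 0.093, -0.001], [-0.001, 0.0, -1.0]]
force: [-0.1, 1.0, 0.7]
finger_gap: 59.7
finger_force: 0.0
[ 538.82381963 -146.09454104  214.95407607] [[-0.093, 0.996, 0.0], [0.996, 0.093, -0.001], [-0.001, 0.0, -1.0]]
```

View pics/v5.png

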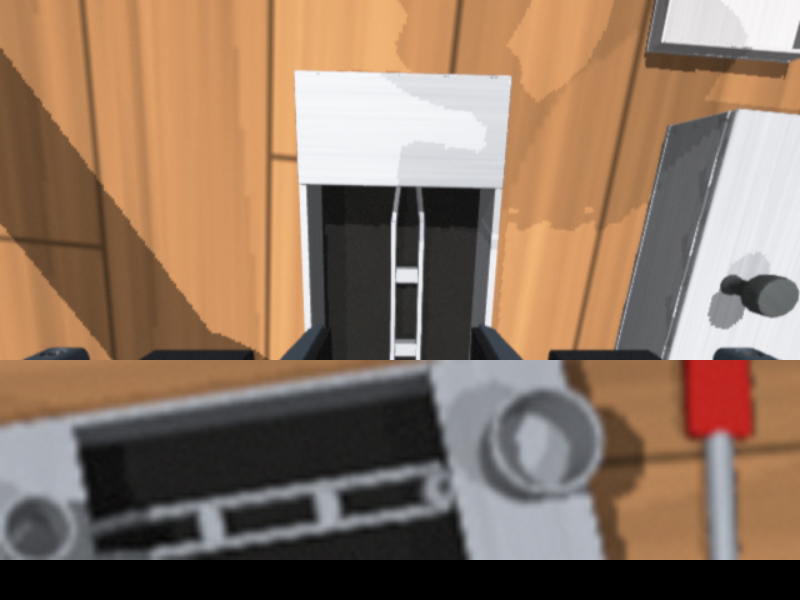

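The wrist view (1.25x) shows the left lip edge from (303,184) to (504,188). The tongs arms are parallel at columns 395–421 and taper above row ~211, so the jaws point to +y. The hinge ring is on the −y side at top pixel (429,243.6).

Run:
```python
from h import *
s=dict(np.load('s5.npz')); W=cam('wrist',s); T=cam('top'); v=lambda *p: np.array(p)/1.25
e=ray(W,[v(303,184),v(504,188),v(295,71),v(511,76)],68); print('lip+y edge L,R outer L,R\n',e.round(1).tolist())
print('arms near bar1',ray(W,[v(395,275),v(421,275),v(395,340),v(421,340),v(393,213),v(424,213)],26).round(1).tolist())
print('bars',ray(W,[v(406,275),v(406,348)],26).round(1).tolist())
f=lambda u,w:(330+u/4.444,215+(w-360)/4.444)
print('top bars,ring',ray(T,[f(211,524),f(326,505),f(440,487)],26).round(1).tolist())
print('top opening edges: left top/bot, right top',ray(T,[f(77,430),f(92,545),f(428,372),f(466,535)],68).round(1).tolist())
print('ring right edge',ray(T,[f(458,484)],26).round(1))
```

```text
lip+y edge L,R outer L,R
 [[460.1, -75.4, 68.0], [606.5, -64.6, 68.0], [452.2, -1.5, 68.0], [599.7, 9.2, 68.0]]
arms near bar1 [[533.1, -144.6, 26.0], [555.7, -142.5, 26.0], [538.5, -204.5, 26.0], [562.1, -202.3, 26.0], [526.7, -92.0, 26.0], [552.7, -89.6, 26.0]]
bars [[542.7, -143.7, 26.0], [549.2, -211.3, 26.0]]
top bars,ring [[543.5, -144.7, 26.0], [549.0, -213.4, 26.0], [554.1, -281.7, 26.0]]
top opening edges: left top/bot, right top [[597.3, -68.2, 68.0], [529.8, -70.1, 68.0], [614.2, -273.4, 68.0], [517.4, -282.6, 68.0]]
ring right edge [[ 555.  -292.6   26. ]]
```

Converted, 100 mm is 1, -14 mm is -0.14.

```bash
echo '-0.14,0.05,0.5,0,60
-0.14,0.05,1,0,60
-0.14,0.05,1.4,0,60
-0.14,0.05,1.4,0,60' | python3 nudge.py
python3 - <<'E'
from h import *
tool((545.7,-160,8)); print(ray(cam('top'),[(315,181),(405,172)],0).round())
E
```

```text
time_s: 14.45
eef_pos: [543.9, -154.5, 72.8]
orientation: [[-0.098, 0.995, -0.005], [0.995, 0.098, 0.002], [0.003, -0.005, -1.0]]
force: [0.2, -0.1, 0.2]
finger_gap: 59.9
finger_force: 0.0
t 14.45 tcp [ 543.9 -154.5   72.8] dxyz [-5.8  1.6 64.8]
[[ 760.    1.    0.]
 [ 764. -248.    0.]]
```

Converted, 66 mm is 0.66, 62 mm is 0.62.

```bash
echo '-0.02,0.01,0.25,0,60
-0.02,0.01,0.5,0,60
-0.02,0.01,0.62,0,60
-0.02,0.01,0.66,0,60
-0.02,0.01,0.66,0,60' | python3 nudge.py; echo '0,0,0,0,10
0,0,0,0,10
0,0,0,0,10
0,0,0,0,10
0,0,0,0,10' | python3 nudge.py
```

```text
time_s: 15.08
eef_pos: [547.2, -158.2, 9.8]
orientation: [[-0.097, 0.995, 0.001], [0.995, 0.097, -0.0], [-0.0, 0.001, -1.0]]
force: [-0.7, 0.5, 0.6]
finger_gap: 60.0
finger_force: 0.0
time_s: 15.7
eef_pos: [546.6, -158.2, 9.1]
orientation: [[-0.097, 0.995, -0.0], [0.995, 0.097, -0.0], [-0.0, -0.0, -1.0]]
force: [-1.2, 0.8, 4.4]
finger_gap: 27.8
finger_force: 29.9
```

Gripped at 27.8 mm. I'll lift 10 mm and shift the tongs toward +y, the tool's +x.

Converted, -10 mm is -0.1, 8 mm is 0.08.

```bash
echo '0,0,-0.05,0,10
0,0,-0.1,0,10
0.08,0,-0.1,0,10
0.16,0,-0.1,0,10
0.22,0,-0.1,0,10' | python3 nudge.py;echo '0.02,0,0,0,10
0.03,0,0,0,10
0.03,0,0,0,10' | python3 nudge.py
python3 - <<'E'
from h import *
s=manip.state(); im=manip.read_camera('wrist')[:,:,::-1]; top=manip.read_camera('top')[:,:,::-1]; sd=manip.read_camera('side')[:,:,::-1]
out=np.zeros((600,800,3),'uint8'); out[:300,:400]=cv2.resize(im,(400,300)); out[:300,400:]=cv2.resize(top[200:300,320:480],(400,250))[:300] if 0 else cv2.resize(top[190:310,320:480],(400,300))
out[300:,:400]=cv2.resize(sd[230:380,280:480],(400,300)); cv2.imwrite('pics/v6.png',out)
E
```

```text
time_s: 16.32
eef_pos: [544.3, -135.5, 18.8]
orientation: [[-0.097, 0.995, -0.0], [0.995, 0.097, 0.0], [0.0, -0.0, -1.0]]
force: [1.0, 0.1, -1.4]
finger_gap: 27.6
finger_force: 29.9
time_s: 16.7
eef_pos: [544.3, -133.4, 18.9]
orientation: [[-0.097, 0.995, 0.0], [0.995, 0.097, -0.0], [-0.0, 0.0, -1.0]]
force: [0.6, -0.4, -1.3]
finger_gap: 28.4
finger_force: 29.9
```

View pics/v6.png

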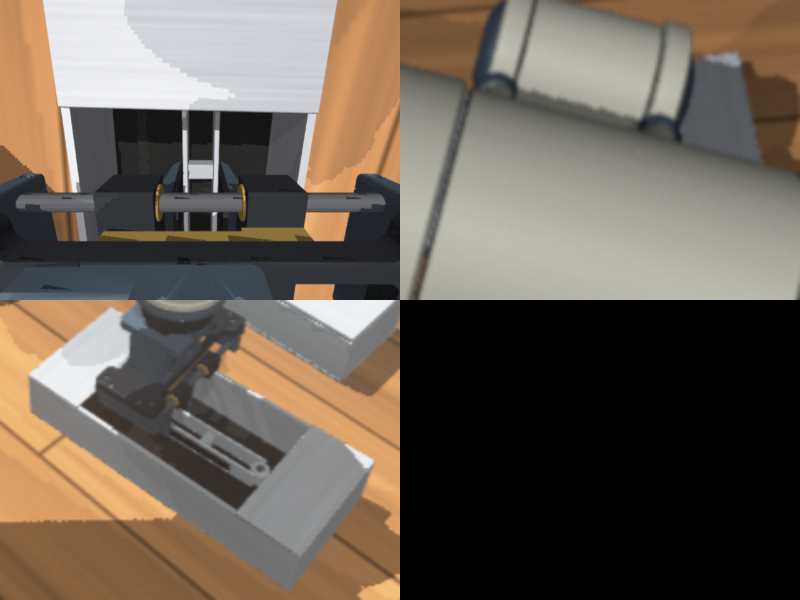

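The side crop shows the hinge tip at about (268,470), full pixel (414,315), just inside the −y lip edge. I'll compute the clearance.

Run:
```python
from h import *
S=cam('side')
f=lambda u,v:(280+u/2,230+(v-300)/2)
tip=ray(S,[f(270,471)],34)[0]; ed=ray(S,[f(305,429),f(238,489)],68)
print('tip',tip.round(1),'edge',ed.round(1).tolist())
a=np.array([.092,-.996]); c=np.array([542.2,-174.6]); print('u tip',a@(tip[:2]-c),'u edge',(ed[:,:2]-c)@a)
```

```text
tip [ 559.8 -271.    34. ] edge [[608.1, -275.9, 68.0], [494.5, -272.6, 68.0]]
u tip 97.66188191329118 u edge [106.92020552  93.20672508]
```

Converted, -26 mm is -0.26, -20 mm is -0.2.

```bash
echo '0.03,0,0,0,10
0.06,0,0,0,10
0.06,0,-0.1,0,10
0.06,0,-0.2,0,10
0.06,0,-0.26,0,10' | python3 nudge.py;echo '0,0,-0.03,0,10
0,0,-0.06,0,10
0,0,-0.09,0,10
0,0,-0.12,0,10' | python3 nudge.py
```

```text
time_s: 17.48
eef_pos: [544.1, -127.5, 46.0]
orientation: [[-0.097, 0.995, 0.001], [0.995, 0.097, -0.0], [-0.001, 0.001, -1.0]]
force: [0.0, 0.2, -1.9]
finger_gap: 27.8
finger_force: 29.9
time_s: 17.98
eef_pos: [543.7, -127.3, 57.0]
orientation: [[-0.097, 0.995, -0.0], [0.995, 0.097, 0.0], [0.0, -0.0, -1.0]]
force: [3.9, -0.5, -7.6]
finger_gap: 27.6
finger_force: 30.0
```

Converted, -8 mm is -0.08, -6 mm is -0.06.

```bash
echo '0,0,-0.03,0,10
0,0,-0.06,0,10
0,0,-0.08,0,10
0,0,-0.08,0,10' | python3 nudge.py
python3 - <<'E'
from h import *
sd=manip.read_camera('side')[:,:,::-1]
cv2.imwrite('pics/v7.png',cv2.resize(sd[200:380,270:490],(733,600)))
E
```

```text
time_s: 18.48
eef_pos: [543.3, -127.2, 65.0]
orientation: [[-0.097, 0.995, -0.001], [0.995, 0.097, 0.0], [0.0, -0.001, -1.0]]
force: [0.3, 1.8, -5.5]
finger_gap: 28.0
finger_force: 30.0
```

View pics/v7.png

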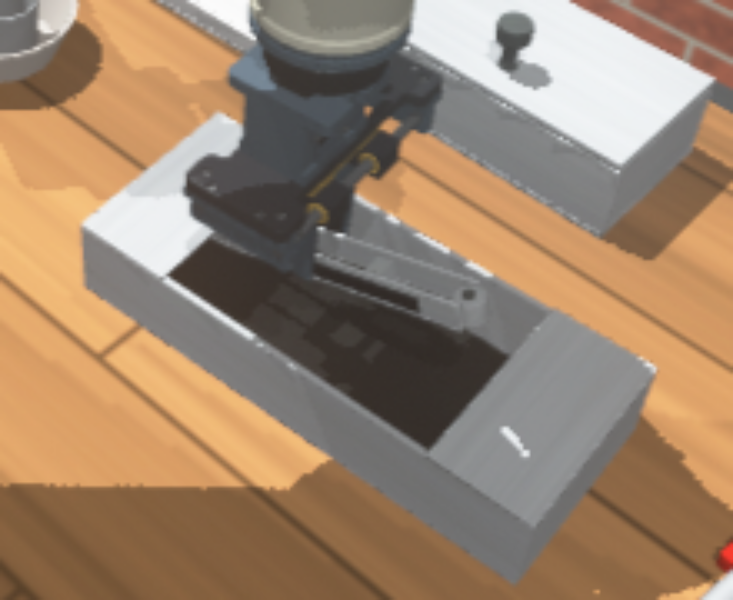

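The tongs are tilted with the hinge end raised; its tip is at crop (475,310), full pixel (412.5,293). I'll compute the tilt from the vertical plane through the tongs.

Run:
```python
from h import *
S=cam('side'); o=-S[1].T@S[2]
n=np.array([.995,.097,0]); p=np.array([543.3,-127.2,65])
for uv in [(475,310),(470,283),(465,330)]:
    q=ray(S,[(270+uv[0]*.3,200+uv[1]*.3)],0)[0]; d=q-o; X=o+d*(n@(p-o))/(n@d); print(uv,X.round(1), 'u from grip',((X-p)@[.097,-.995,0]).round(1))
```

```text
(475, 310) [ 555.8 -255.3  100.9] u from grip 128.7
(470, 283) [ 555.1 -248.3  121.6] u from grip 121.6
(465, 330) [ 555.4 -251.8   78.1] u from grip 125.2
```

Tilt is about 12°: the hinge end is at roughly 98 mm and the jaw end at roughly 44 mm, so step 3 should be met. I'm drawing the tongs out diagonally.

Units first: shifts go in units of 100 mm and turns go in units of 2 degrees. So -60 mm is -0.6, -15 mm is -0.15.

```bash
echo '0,0,0,0,10
-0.15,0,-0.02,0,10
-0.3,0,-0.05,0,10
-0.45,0,-0.08,0,10
-0.6,0,-0.11,0,10' | python3 nudge.py;echo '-0.12,0,-0.02,0,10
-0.24,0,-0.04,0,10
-0.26,0,-0.04,0,10
-0.26,0,-0.1,0,10' | python3 nudge.py
```

```text
time_s: 19.15
eef_pos: [549.6, -188.5, 76.3]
orientation: [[-0.096, 0.995, 0.0], [0.995, 0.096, -0.0], [-0.0, 0.0, -1.0]]
force: [0.2, 0.1, -1.4]
finger_gap: 27.7
finger_force: 30.0
time_s: 19.65
eef_pos: [551.6, -212.6, 85.7]
orientation: [[-0.097, 0.995, -0.001], [0.995, 0.097, 0.001], [0.001, -0.001, -1.0]]
force: [-0.2, -0.3, -2.2]
finger_gap: 27.8
finger_force: 30.0
```

Converted, -24 mm is -0.24, -16 mm is -0.16.

```bash
echo '0,0,-0.08,0,10
0,0,-0.16,0,10
0,0,-0.24,0,10' | python3 nudge.py
```

```text
time_s: 20.02
eef_pos: [552.1, -212.8, 110.7]
orientation: [[-0.097, 0.995, 0.0], [0.995, 0.097, -0.0], [-0.0, 0.0, -1.0]]
force: [0.3, -0.6, -1.4]
finger_gap: 28.0
finger_force: 30.0
```

The tongs are free. I'm lifting them and centring over the well.

Converted, -90 mm is -0.9, -15 mm is -0.15.

```bash
echo '0,0,-0.15,0,10
0.05,0,-0.4,0,10
0.15,0,-0.65,0,10
0.25,0,-0.9,0,10
0.32,0,-1.05,0,10' | python3 nudge.py;echo '0.02,0,-0.1,0,10
0.02,0,-0.12,0,10
0.02,0,-0.12,0,10
0.02,0,-0.12,0,10' | python3 nudge.py
python3 - <<'E'
from h import *
im=manip.read_camera('side')[:,:,::-1]
out=np.zeros((480,800,3),'uint8'); out[:,:640]=im
top=manip.read_camera('top')[:,:,::-1]; out[:160,640:]=cv2.resize(top[208:288,188:268],(160,160)); cv2.imwrite('pics/v8.png',out)
E
```

```text
time_s: 20.65
eef_pos: [549.2, -180.8, 216.8]
orientation: [[-0.097, 0.995, 0.002], [0.995, 0.097, -0.001], [-0.001, 0.002, -1.0]]
force: [-0.1, 0.2, -1.3]
finger_gap: 27.6
finger_force: 30.0
time_s: 21.15
eef_pos: [548.4, -179.2, 226.2]
orientation: [[-0.096, 0.995, -0.001], [0.995, 0.096, 0.0], [0.001, -0.001, -1.0]]
force: [0.4, 0.5, -1.7]
finger_gap: 28.2
finger_force: 30.0
```

View pics/v8.png

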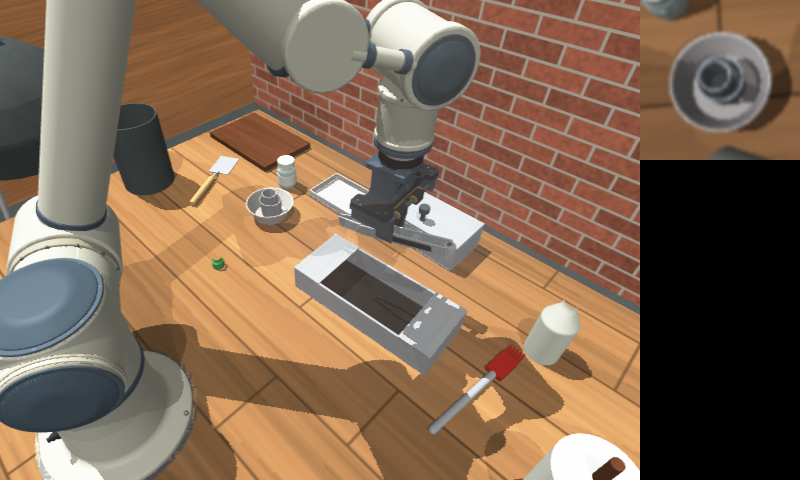

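The cups are nested in the bowl. The tongs' hinge tip is at (451,247) and the jaw tip at (341,218). I'll check the tilt before handing in.

Run:
```python
from h import *
S=cam('side'); o=-S[1].T@S[2]; s=manip.state(); p=s['eef_pos']; n=s['orientation'][:,1]; n=np.array([n[0],n[1],0])
for uv in [(452,246),(341,218)]:
    d=ray(S,[uv],0)[0]-o; X=o+d*(n@(p-o))/(n@d); print(X.round(1))
```

```text
[ 560.8 -306.4  271.6]
[537.4 -64.5 201.3]
```

Tilt reads about 15°, close to the 20° limit. There is time to level the tongs by pressing the low jaw end gently on the lip.

```bash
echo '0.08,0,0.4,0,10
0.15,0,0.8,0,10
0.15,0,1.08,0,10
0.15,0,1.13,0,10
0.15,0,1.13,0,10' | python3 nudge.py;echo '0,0,0.03,0,10
0,0,0.06,0,10
0,0,0.09,0,10' | python3 nudge.py;echo '0,0,0.03,0,10
0,0,0.05,0,10
0,0,0.05,0,10' | python3 nudge.py
```

```text
time_s: 21.88
eef_pos: [547.6, -164.4, 114.4]
orientation: [[-0.097, 0.995, 0.0], [0.995, 0.097, -0.0], [-0.0, 0.0, -1.0]]
force: [0.6, -0.1, -0.0]
finger_gap: 27.6
finger_force: 30.0
time_s: 22.25
eef_pos: [547.6, -164.4, 105.3]
orientation: [[-0.097, 0.995, 0.001], [0.995, 0.097, -0.001], [-0.001, 0.001, -1.0]]
force: [-0.6, -1.2, 1.9]
finger_gap: 27.6
finger_force: 30.0
time_s: 22.62
eef_pos: [547.3, -164.1, 99.8]
orientation: [[-0.097, 0.995, 0.0], [0.995, 0.097, 0.0], [0.0, 0.0, -1.0]]
force: [0.5, -0.8, 0.9]
finger_gap: 28.0
finger_force: 30.0
```

```bash
echo '0,0,0.03,0,10
0,0,0.06,0,10
0,0,0.09,0,10
0,0,0.13,0,10
0,0,0.13,0,10' | python3 nudge.py;echo '0,0,-0.2,0,10
0,0,-0.5,0,10
0,0,-0.9,0,10
-0.08,0,-1.25,0,10
-0.12,0,-1.4,0,10' | python3 nudge.py;echo '0,0,0,0,10
0,0,0,0,10
0,0,0,0,10
0,0,0,0,10' | python3 nudge.py
python3 - <<'E'
from h import *
im=manip.read_camera('side')[:,:,::-1]
cv2.imwrite('pics/v9.png',cv2.resize(im[160:310,300:500],(800,600)))
E
```

```text
time_s: 23.25
eef_pos: [547.1, -164.0, 86.5]
orientation: [[-0.097, 0.995, -0.001], [0.995, 0.097, 0.0], [0.0, -0.001, -1.0]]
force: [0.3, -0.3, -0.1]
finger_gap: 27.6
finger_force: 30.0
time_s: 23.88
eef_pos: [548.9, -176.5, 228.5]
orientation: [[-0.097, 0.995, 0.002], [0.995, 0.097, -0.001], [-0.001, 0.002, -1.0]]
force: [0.5, 0.1, -1.4]
finger_gap: 27.7
finger_force: 30.0
time_s: 24.38
eef_pos: [548.1, -175.9, 226.2]
orientation: [[-0.097, 0.995, -0.001], [0.995, 0.097, 0.001], [0.001, -0.001, -1.0]]
force: [1.6, -0.1, -1.0]
finger_gap: 27.6
finger_force: 30.0
```

View pics/v9.png

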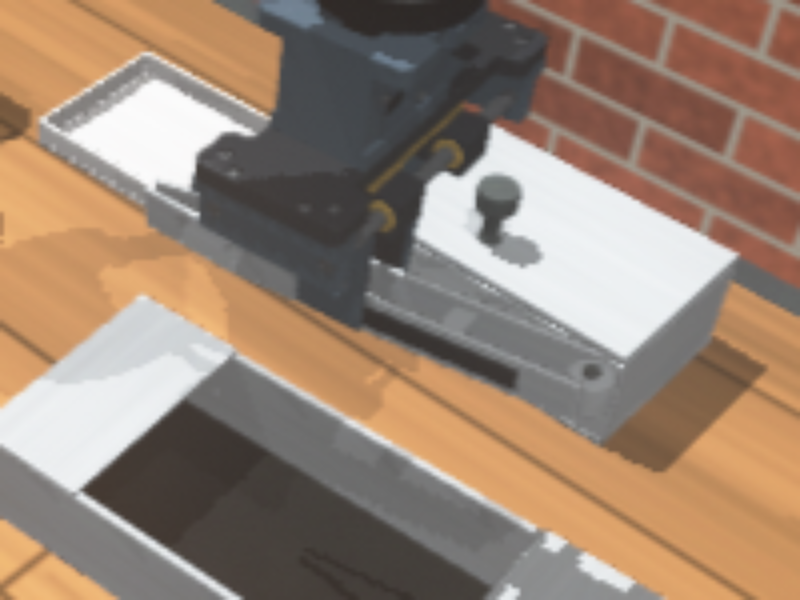

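The picture shows the tongs nearly parallel to the well and clear of it: hinge tip at crop (600,385), jaw tip at (155,205).

```bash
python3 -c "
from workcell import manip
print(manip.finish_job())"
```

```text
the job is handed in; nothing more can be done
None
```

I handed the job in at about 24 s of the allowed 69 s: cups nested in the bowl, tongs drawn out diagonally and held nearly level about 15 cm above the lips, bystanders never approached; the hand-in returned no verdict.

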